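Sort out three mixed-up parts trays

TASK

The heat sink, the cable gland and the transformer are each sitting in another part's tray. Move each one into the tray whose black outline plate shows its shape, upright and in the middle of the well, first parking one of them upright in the empty tray that has no outline plate. Move one part at a time, set each down gently instead of dropping it, never put one on the bench, and do not disturb the jar or the screwdriver.

Things in the scene. Friction and masses are not known exactly. Their poses are not given: they have to be found in the camera images.
- heat_sink_center (a point): round finned aluminium heat sink, a loose upright cylinder 46 mm in diameter and 56 mm high, 0.1 to 0.22 kg; this point is its centre, 28 mm above its underside; z along its height, up
- gland_center (a point): hexagonal steel cable gland, loose and upright: hexagonal body 40 mm across flats and 42 mm high with a domed round cap of 34 mm diameter on top, 56 mm high in all, 0.1 to 0.2 kg; this point is its centre, 28 mm above its underside; z up, y square to one pair of flats (the other flats every 60 degrees)
- transformer_center (a point): small rectangular transformer, loose and upright: dark steel block 56 mm (x) by 36 mm (y), 46 mm high, with a smaller grey terminal strip (34 x 28 mm) on top, 56 mm high in all, 0.2 to 0.42 kg; this point is its centre, 28 mm above its underside; z up
- tray_round: grey tray fixed to the bench. Square well 84 x 84 mm inside, floor 10 mm above the bench, rim 4 mm thick and 4 mm above the floor; origin: middle of the well, at bench level. x (level) points from the well to a flat ledge 64 x 92 mm, 10 mm above the bench; z up. On the ledge, 78 mm along x, a black outline plate 3 mm thick: a disc 46 mm in diameter. Home of the heat sink
- tray_hex: grey tray fixed to the bench. Square well 84 x 84 mm inside, floor 10 mm above the bench, rim 4 mm thick and 4 mm above the floor; origin: middle of the well, at bench level. x (level) points from the well to a flat ledge 64 x 92 mm, 10 mm above the bench; z up. On the ledge, 78 mm along x, a black outline plate 3 mm thick: a hexagon 40 mm across flats. Home of the cable gland
- tray_rect: grey tray fixed to the bench. Square well 84 x 84 mm inside, floor 10 mm above the bench, rim 4 mm thick and 4 mm above the floor; origin: middle of the well, at bench level. x (level) points from the well to a flat ledge 64 x 92 mm, 10 mm above the bench; z up. On the ledge, 78 mm along x, a black outline plate 3 mm thick: a rectangle 36 mm (x) by 56 mm (y). Home of the transformer
- tray_spare: grey tray fixed to the bench. Square well 84 x 84 mm inside, floor 10 mm above the bench, rim 4 mm thick and 4 mm above the floor; origin: middle of the well, at bench level. x (level) points from the well to a flat ledge 64 x 92 mm, 10 mm above the bench; z up. Its ledge is bare, with no outline plate, and its well is empty at the start: the parking place
- jar_center (a point): bystander: closed glass jar with a black cap, about 54 mm in diameter and 70 mm high, standing loose on the bench; this point is 35 mm above its underside
- screwdriver: bystander: screwdriver with a black handle lying loose on the bench; its x axis points along it towards the tip
Mind the look-alikes: they are no part of the job. What is shaped like the part that bears transformer_center but purple or red is not meant.

How it is judged:
On the way:
1. one of the three parts is parked upright and released in the well of the tray without an outline plate (((horizontal distance between heat_sink_center and tray_spare below 0.03 m and height (world z) of heat_sink_center below 0.042 m and angle between heat_sink_center's own z axis and vertical below 0.1 rad and contact force between the fingers and heat_sink below 0.05 N) or (horizontal distance between gland_center and tray_spare below 0.03 m and height (world z) of gland_center below 0.042 m and angle between gland_center's own z axis and vertical below 0.1 rad and contact force between the fingers and gland below 0.05 N) or (horizontal distance between transformer_center and tray_spare below 0.03 m and height (world z) of transformer_center below 0.042 m and angle between transformer_center's own z axis and vertical below 0.1 rad and contact force between the fingers and transformer below 0.05 N))), for 0.2 s.
At the end, for the whole second after the job is handed in: heat sink, cable gland and transformer each stand upright (within 0.1 rad), released and at rest on the well floor of the tray with their own outline, centre within 15 mm of the middle of the well (horizontal distance between heat_sink_center and tray_round below 0.015 m and height (world z) of heat_sink_center between 0.035 and 0.042 m and angle between each of heat_sink_center, gland_center, transformer_center's own z axis and vertical below 0.1 rad and linear speed of each of heat_sink, gland, transformer below 0.02 m/s and angular speed of each of heat_sink, gland, transformer below 0.2 rad/s and contact force between the fingers and heat_sink below 0.05 N and horizontal distance between gland_center and tray_hex below 0.015 m and height (world z) of gland_center between 0.035 and 0.042 m and contact force between the fingers and gland below 0.05 N and horizontal distance between transformer_center and tray_rect below 0.015 m and height (world z) of transformer_center between 0.035 and 0.042 m and contact force between the fingers and transformer below 0.05 N); the robot touches nothing.
It fails at once if a part is set or falls on the bench (height (world z) of any of heat_sink_center, gland_center, transformer_center below 0.033 m).
It fails at once if a part is dropped (falls freely faster than 0.6 m/s, a drop of about 18 mm) ((linear speed of heat_sink above 0.6 m/s and contact force between heat_sink and anything else below 0.02 N) or (linear speed of gland above 0.6 m/s and contact force between gland and anything else below 0.02 N) or (linear speed of transformer above 0.6 m/s and contact force between transformer and anything else below 0.02 N)).
It fails at once if the jar or the screwdriver is moved by more than 15 mm (distance of any of jar_center, screwdriver from where it was at the start of the episode above 0.015 m).
It also fails if it takes over 112 s, if anything falls off the work surface, if the arm or the gripper's body presses on something with over 40 N, if the wrist force passes 120 N, or if a joint passes its speed limit or range.

ROBOT

A 6-joint arm with a two-finger parallel gripper is mounted at the origin on the work surface. World frame = base frame: x ahead of the robot, y to its left, z up, the work surface at z = 0. Lengths are in m, angles in rad, forces in N, time in s.
With the tool pointing down it reaches from about 0.35 to 0.85 m from the base axis. Payload 8.1 kg.
Tool frame: the origin (TCP) lies at the very end of the fingers, on their centre line; the grasp point (between the pads) lies 19 mm behind it; z points along the fingers, y is the direction in which the jaws open and shut (so a half turn about z gives the same grasp; the last joint's range is limited). The gripper opens to 93 mm and grips with 3 to 60 N. Pads are 15 mm wide; open, the fingers measure 128 mm over their backs; the gripper's body (75 mm by 188 mm) begins 65 mm behind the grasp point.
Start: joints at [1.078, 0.13, 1.488, -0, 1.523, -0.085], TCP at [0.238, 0.551, 0.219] pointing down, gripper open.
Joint ranges: [-2.96, 2.96], [-0.89, 2.26], [0.02, 2.5], [-1.34, 4.48], [0, 2.73], [-2.66, 2.66]. Speed limits (rad/s): [2.39, 2.39, 2.79, 3.14, 3.14, 3.14].

INTERFACE

Orientations are given as a rotation vector (axis times angle).
In Python, from plant import robot gives the robot as it stands.
- The arm moves only by the shell command python3 -m pendant 'ROWS' [OPENING] [FORCE]. ROWS is JSON, a list of rows, each an object with "delta_pos": the shift along the tool's x, y, z in m, a list of three; "spin": the turn about the tool's z in rad. In form: [{"delta_pos": [dx, dy, dz], "spin": spin}, ...]. A call has 1 to 10 rows; each row is the pose to reach, as a shift and turn from the pose measured when the call began, along the tool's axes at that moment; what a row does not reach only later rows make up. A row lasts 1/10 s, in which the tool goes at most 50 mm and 8.59 degrees, less where a joint would pass 70% of its speed; a pose out of reach is approached as far as the arm can. A call with a gripper value outside its range is refused whole. OPENING is the closure, from -1 (fully open) to 1 (shut), set as the call begins (- or left out, the last holds). The fingers move at their own pace and stop on an object; FORCE is the grip in N (left out, the last holds). Time passes only in rows, so rows that repeat a pose let the fingers close. It gives the time, the measured TCP pose, the force and the opening at its end, in the units of the state.
- robot.read_state(): the state, without advancing time (a new reading comes with each control period).
- robot.read_camera(name): name is "scene" or "top"; returns a dict with "color" (420x560x3 uint8, blue, green, red), "camera_matrix" (3x3 intrinsics, pixels), "R" (3x3) and "t" (3): a world point X has camera coordinates R X + t. Camera axes: x right, y down, z forward; pixel columns grow to the right and rows downward; lengths in m; the calibration is good to about 2 mm. A picture is of the moment at which its call begins. There is no depth.
- robot.close_job(): hands the job in, once; it reports no verdict.
Trained networks look in the newest picture that a camera, given by its name, has taken for a name from the list of things; names that differ only in an ending like _2 or _b are one class to them, and where a whole thing is asked for, a point or a joint stands for the part that bears it (a point fixed in the world has none). Each returns a list of dicts, best first, with "score" (0 to 1); they miss things now and then, are a little off and sometimes report something else, mostly with a low value. They report only what shows in the picture. A call takes as long as a camera call. They do not tell look-alikes from the thing itself.
- robot.outline_of(camera, label): "mask" (420x560 bool, what is visible of it).
- robot.mark_of(camera, label): "location" ([x, y, z] in m, in the coordinates of the camera as it stood for that picture, good to about 4 mm: a listed point, or the origin of a listed thing).
The state is a dict: "t": time; "q": joint angles; "dq": joint speeds; "joint_torque": joint torques, N m; "tool_pos": TCP position; "orientation": TCP orientation; "force": force on the tool from outside, world axes, zero at the start; "wrist_torque": the same for the moment, N m; "opening": finger opening in m.
Only numpy, scipy, OpenCV 4.12 (cv2) and the standard library are available. Lean on these libraries where they do the work, as an engineer would, in place of code of your own. Each camera call takes 0.05 s, during which the arm holds its last target.

## Working session

There is one attempt and no reset: what is moved stays moved. The work goes in short steps, Python scripts to look and compute and a shell command to move; the robot and the scene stay as the last step left them, time stands still between calls to the robot, and variables do not carry over. Pictures are saved under pics/ and viewed, and the job is handed in when it is done.

```bash
ls; mkdir -p pics; python3 - <<'E'
from plant import robot
import cv2, numpy as np
s=robot.read_state(); print({k:np.round(v,3).tolist() for k,v in s.items()})
for c in ["scene","top"]:
    d=robot.read_camera(c); cv2.imwrite(f"pics/{c}0.png",d["color"])
    R,t=np.array(d["R"]),np.array(d["t"])
    for l in ["heat_sink_center","gland_center","transformer_center","tray_round","tray_hex","tray_rect","tray_spare","jar_center","screwdriver"]:
        for m in robot.mark_of(c,l):
            print(c,l,round(m["score"],2),np.round(R.T@(np.array(m["location"])-t),3))
E
```

```text
pics
{'t': 0.0, 'q': [1.078, 0.131, 1.489, -0.0, 1.523, -0.085], 'dq': [0.0, 0.0, -0.0, 0.001, 0.0, -0.001], 'joint_torque': [0.001, -55.985, -49.175, 0.077, 0.036, -0.0], 'tool_pos': [0.238, 0.55, 0.218], 'orientation': [-0.636, -3.076, 0.003], 'force': [-0.897, -0.255, 0.246], 'wrist_torque': [-0.024, -0.019, -0.005], 'opening': 0.093}
scene heat_sink_center 0.65 [0.468 0.333 0.038]
scene gland_center 0.68 [ 0.55  -0.084  0.038]
scene transformer_center 0.87 [0.751 0.013 0.028]
scene transformer_center 0.78 [0.607 0.122 0.045]
scene transformer_center 0.63 [0.492 0.092 0.032]
scene transformer_center 0.6 [0.489 0.212 0.032]
scene tray_round 0.97 [ 0.609  0.129 -0.001]
scene tray_rect 0.64 [ 0.56  -0.085  0.005]
scene tray_spare 0.76 [ 0.467 -0.315  0.001]
scene jar_center 0.62 [ 0.723 -0.358  0.032]
scene jar_center 0.57 [0.608 0.13  0.001]
scene jar_center 0.16 [0.465 0.341 0.005]
scene screwdriver 0.79 [0.684 0.368 0.001]
top heat_sink_center 0.56 [0.466 0.335 0.029]
top gland_center 0.64 [ 0.552 -0.091  0.039]
top transformer_center 0.96 [0.752 0.014 0.03 ]
top transformer_center 0.94 [0.492 0.091 0.028]
top transformer_center 0.87 [0.491 0.211 0.026]
top transformer_center 0.79 [0.617 0.123 0.038]
top tray_round 0.58 [0.609 0.129 0.002]
top tray_round 0.31 [0.467 0.335 0.036]
top tray_round 0.27 [ 0.727 -0.353  0.03 ]
top tray_hex 0.78 [0.462 0.336 0.003]
top tray_rect 0.87 [ 0.559 -0.092 -0.   ]
top tray_spare 0.92 [ 0.469 -0.322 -0.001]
top tray_spare 0.4 [0.466 0.332 0.039]
top jar_center 0.57 [ 0.728 -0.357  0.031]
top screwdriver 0.9 [ 0.683  0.366 -0.001]
```

View pics/scene0.png

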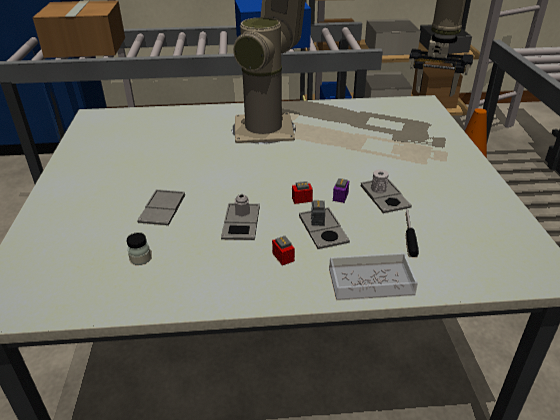

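View pics/top0.png

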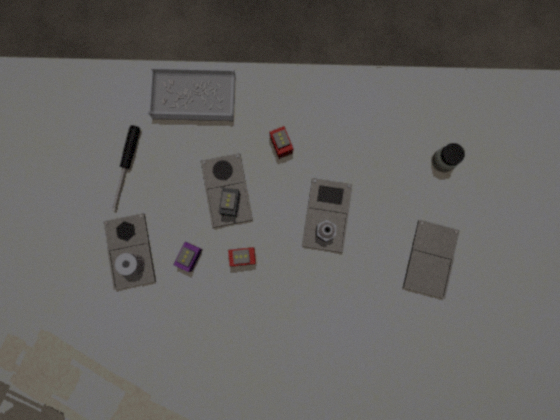

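The heat sink is in the hex tray (top px 126,264), the gland is in the rect tray (326,231) and the transformer is in the round tray (229,202). The spare tray is at px (430,270). Next I'll refine poses and yaws by fitting silhouettes.

```bash
cat > h.py <<'E'
from plant import robot
import cv2, numpy as np
from scipy.optimize import minimize
def cam(c):
    d=robot.read_camera(c); return d["color"],np.array(d["camera_matrix"]),np.array(d["R"]),np.array(d["t"])
def proj(P,K,R,t):
    p=(P@R.T+t)@K.T; return p[:,:2]/p[:,2:]
def unproj(uv,z,K,R,t):
    uv=np.atleast_2d(uv).astype(float); d=np.c_[uv,np.ones(len(uv))]@np.linalg.inv(K).T@R; o=-R.T@t
    return o+d*((z-o[2])/d[:,2])[:,None]
def marks(c,l,R,t): return [(round(m["score"],2),np.round(R.T@(np.array(m["location"])-t),3)) for m in robot.mark_of(c,l)]
def box(x0,x1,y0,y1,z0,z1): return np.array([[x,y,z] for x in(x0,x1) for y in(y0,y1) for z in(z0,z1)])
def circ(r,z,n=40,ph=0):
    a=np.arange(n)*2*np.pi/n+ph; return np.c_[r*np.cos(a),r*np.sin(a),np.full(n,z)]
S=8
def sil(parts,x,y,yaw,z0,K,R,t):
    m=np.zeros((420,560),np.uint8)
    c,s=np.cos(yaw),np.sin(yaw); Q=np.array([[c,-s,0],[s,c,0],[0,0,1]])
    for p in parts:
        h=cv2.convexHull(proj(p@Q.T+[x,y,z0],K,R,t).astype(np.float32))
        cv2.fillConvexPoly(m,np.round(h*16).astype(np.int32),255,cv2.LINE_AA,4)
    return m/255.
SH={"transformer_center":[box(-.028,.028,-.018,.018,0,.046),box(-.017,.017,-.014,.014,0,.056)],
 "heat_sink_center":[np.r_[circ(.023,0),circ(.023,.056)]],
 "gland_center":[np.r_[circ(.02/np.cos(np.pi/6),0,6),circ(.02/np.cos(np.pi/6),.042,6)],np.r_[circ(.017,.042),circ(.012,.056)]]}
TR=[box(-.046,.110,-.046,.046,0,.010)]
def fit(label,x0,y0,z0=.010,cams=("top","scene"),tray=False,n=12,views=None):
    obs=[]
    for c in cams:
        im,K,R,t=views[c] if views else cam(c)
        w=proj(np.array([[x0,y0,z0+.02]]),K,R,t)[0]
        best=None
        for o in robot.outline_of(c,label):
            m=o["mask"]; 
            if m.sum()<20: continue
            yx=np.argwhere(m).mean(0); d=np.hypot(yx[1]-w[0],yx[0]-w[1])
            if d<22 and (best is None or o["score"]>best[0]): best=(o["score"],m)
        if best: obs.append((c,best[1].astype(float),K,R,t))
    sh=TR if tray else SH[label]
    def f(p): return sum(np.abs(sil(sh,p[0],p[1],p[2],z0,K,R,t)-m).sum()/m.sum() for c,m,K,R,t in obs)
    B=[]
    for k in range(n):
        r=minimize(f,[x0,y0,k*2*np.pi/n],method="Nelder-Mead",options=dict(initial_simplex=np.array([[x0,y0,k*2*np.pi/n]]*4)+np.array([[0,0,0],[.005,0,0],[0,.005,0],[0,0,.25]]),maxiter=120))
        B.append((r.fun,*r.x))
    B.sort(); return [c[0] for c in obs],np.round(B[:3],4).tolist()
E
python3 - <<'E'
from h import *
V={c:cam(c) for c in("top","scene")}
for cams in (("top",),("top","scene")):
  for l,x,y in [("heat_sink_center",.465,.335),("gland_center",.552,-.088),("transformer_center",.612,.123)]:
    print(l,fit(l,x,y,cams=cams,views=V))
for l,x,y in [("tray_round",.609,.129),("tray_hex",.464,.336),("tray_rect",.559,-.089),("tray_spare",.468,-.32)]:
    print(l,fit(l,x,y,z0=0,cams=("top",),tray=True,views=V), [marks(c,l,V[c][2],V[c][3]) for c in V])
im=V["top"][0]; im=cv2.convertScaleAbs(im,alpha=2)
T=[]
for u,v in [(228,200),(326,225),(128,258),(432,260)]:
    T.append(cv2.resize(im[v-36:v+36,u-48:u+48],(384,288),interpolation=cv2.INTER_CUBIC))
cv2.imwrite("pics/z1.png",np.vstack([np.hstack(T[:2]),np.hstack(T[2:])]))
E
```

```text
heat_sink_center (['top'], [[0.1742, 0.468, 0.3329, 0.0176], [0.1742, 0.468, 0.3329, 1.5884], [0.1742, 0.468, 0.3329, 3.1592]])
gland_center (['top'], [[0.1124, 0.5529, -0.0895, 1.0258], [0.1124, 0.5529, -0.0895, 2.073], [0.1124, 0.5529, -0.0895, 3.1202]])
transformer_center (['top'], [[0.1199, 0.6087, 0.1228, -0.0862], [0.1199, 0.6087, 0.1228, 3.0554], [0.1207, 0.6087, 0.123, 3.0553]])
heat_sink_center (['top', 'scene'], [[0.3282, 0.466, 0.3338, 0.5604], [0.3282, 0.466, 0.3338, 2.1312], [0.3282, 0.466, 0.3338, 3.702]])
gland_center (['top', 'scene'], [[0.3172, 0.5523, -0.089, 3.1676], [0.3172, 0.5523, -0.089, 6.3092], [0.3187, 0.5525, -0.0891, 1.0645]])
transformer_center (['top', 'scene'], [[0.4588, 0.6077, 0.1226, -0.1526], [0.4588, 0.6077, 0.1226, 2.989], [0.459, 0.608, 0.1228, 2.9945]])
tray_round (['top'], [[0.2642, 0.6107, 0.1273, 6.5107], [0.2643, 0.6726, 0.1416, 3.3657], [0.2644, 0.611, 0.1274, 0.2289]]) [[(0.59, array([0.685, 0.364, 0.001]))], [(0.78, array([0.609, 0.13 , 0.001]))]]
tray_hex (['top'], [[0.2751, 0.465, 0.3384, 0.2179], [0.2754, 0.5274, 0.3525, 3.3595], [0.2755, 0.465, 0.3387, 6.4997]]) [[(0.85, array([0.465, 0.337, 0.   ]))], [(0.67, array([0.467, 0.342, 0.003]))]]
tray_rect (['top'], [[0.1673, 0.5596, -0.0912, -0.1307], [0.1674, 0.623, -0.0995, 3.0111], [0.1674, 0.5598, -0.0911, 6.151]]) [[(0.92, array([ 0.56, -0.09, -0.  ]))], [(0.72, array([ 0.563, -0.087,  0.007]))]]
tray_spare (['top'], [[0.0459, 0.5313, -0.3346, 2.9153], [0.0462, 0.5311, -0.3345, 2.9146], [0.0462, 0.4688, -0.3202, 6.0541]]) [[(0.64, array([ 0.471, -0.325, -0.002])), (0.3, array([0.614, 0.131, 0.003]))], [(0.63, array([ 0.468, -0.317, -0.001])), (0.35, array([0.687, 0.371, 0.001]))]]
```

View pics/z1.png

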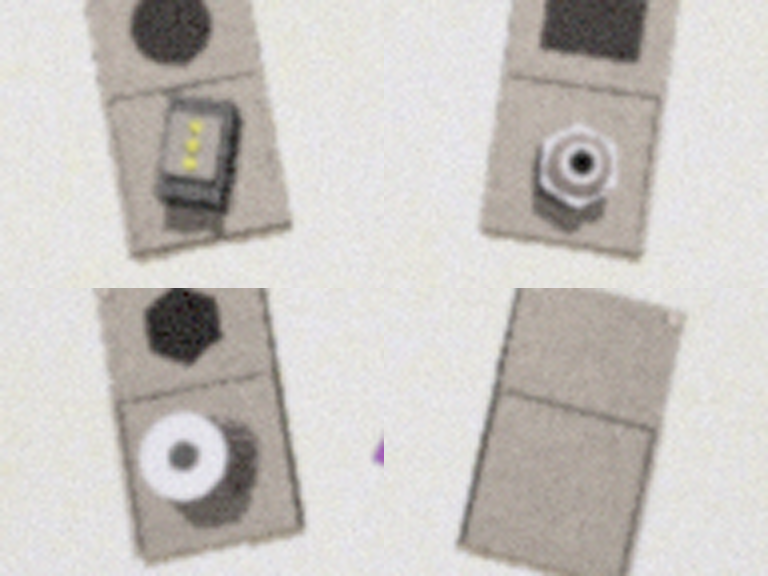

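```bash
cat > go.py <<'E'
import sys
from plant import robot
import numpy as np
from scipy.spatial.transform import Rotation as Ro
# x y z jawyaw(world, deg)
s=robot.read_state(); R=Ro.from_rotvec(s["orientation"]).as_matrix(); p=np.array(s["tool_pos"])
print("t",round(float(s["t"]),2),"p",p.round(4),"tilt",np.round(R[:2,2],3),"jaw",round(float(np.degrees(np.arctan2(R[1,1],R[0,1]))),1),"open",round(float(s["opening"]),4),"F",np.round(s["force"],1),"q6",np.round(s["q"][5],2))
for a in sys.argv[1:]:
    x,y,z,w=map(float,a.split(","))
    d=R.T@(np.array([x,y,z])-p); j=np.arctan2(R[1,1],R[0,1]); e=(np.radians(w)-j+np.pi/2)%np.pi-np.pi/2
    print(a,"delta",d.round(4).tolist(),"spin",round(-e,3))
E
python3 go.py 0.5525,-0.089,0.15,90
```

```text
t 2.15 p [0.238  0.5508 0.2187] tilt [0. 0.] jaw 66.6 open 0.0932 F [ 0.3 -0.  -0.8] q6 -0.09
0.5525,-0.089,0.15,90 delta [-0.5425, -0.4626, 0.0687] spin -0.408
```

```bash
R='x'; python3 -m pendant '[{"delta_pos":[-0.5425,-0.4626,0.05],"spin":-0.408},{"delta_pos":[-0.5425,-0.4626,0.05],"spin":-0.408},{"delta_pos":[-0.5425,-0.4626,0.05],"spin":-0.408},{"delta_pos":[-0.5425,-0.4626,0.05],"spin":-0.408},{"delta_pos":[-0.5425,-0.4626,0.05],"spin":-0.408},{"delta_pos":[-0.5425,-0.4626,0.05],"spin":-0.408},{"delta_pos":[-0.5425,-0.4626,0.05],"spin":-0.408},{"delta_pos":[-0.5425,-0.4626,0.05],"spin":-0.408},{"delta_pos":[-0.5425,-0.4626,0.05],"spin":-0.408},{"delta_pos":[-0.5425,-0.4626,0.05],"spin":-0.408}]' -1; python3 go.py 0.5525,-0.089,0.12,90
```

```text
t: 3.15
tool_pos: [0.4577, 0.1033, 0.1841]
orientation: [-0.0, 3.14, 0.0]
force: [0.1, -0.2, 1.0]
opening: 0.0933
t 3.15 p [0.4577 0.1033 0.1841] tilt [0.001 0.   ] jaw 90.0 open 0.0933 F [ 0.1 -0.2  1. ] q6 -1.46
0.5525,-0.089,0.12,90 delta [-0.0947, -0.1923, 0.0642] spin 0.0
```

```bash
python3 -m pendant '[{"delta_pos":[-0.0947,-0.1923,0.064],"spin":0},{"delta_pos":[-0.0947,-0.1923,0.064],"spin":0},{"delta_pos":[-0.0947,-0.1923,0.064],"spin":0},{"delta_pos":[-0.0947,-0.1923,0.064],"spin":0},{"delta_pos":[-0.0947,-0.1923,0.064],"spin":0},{"delta_pos":[-0.0947,-0.1923,0.064],"spin":0},{"delta_pos":[-0.0947,-0.1923,0.064],"spin":0},{"delta_pos":[-0.0947,-0.1923,0.064],"spin":0}]'; python3 go.py 0.5525,-0.089,0.02,90
```

```text
t: 3.95
tool_pos: [0.5525, -0.088, 0.1206]
orientation: [-0.001, 3.14, 0.001]
force: [-0.5, 0.2, -0.3]
opening: 0.093
t 3.95 p [ 0.5525 -0.088   0.1206] tilt [0.002 0.001] jaw 90.1 open 0.093 F [-0.5  0.2 -0.3] q6 -1.82
0.5525,-0.089,0.02,90 delta [0.0001, -0.001, 0.1006] spin 0.001
```

```bash
python3 -m pendant '[{"delta_pos":[0,-0.001,0.04],"spin":0},{"delta_pos":[0,-0.001,0.08],"spin":0},{"delta_pos":[0,-0.001,0.1],"spin":0},{"delta_pos":[0,-0.001,0.1],"spin":0},{"delta_pos":[0,-0.001,0.1],"spin":0}]' - 25
python3 -m pendant '[{"delta_pos":[0,0,0],"spin":0},{"delta_pos":[0,0,0],"spin":0},{"delta_pos":[0,0,0],"spin":0},{"delta_pos":[0,0,0],"spin":0},{"delta_pos":[0,0,0],"spin":0},{"delta_pos":[0,0,0],"spin":0},{"delta_pos":[0,0,0],"spin":0},{"delta_pos":[0,0,0],"spin":0}]' 1 25; python3 go.py
```

```text
t: 4.45
tool_pos: [0.5529, -0.0881, 0.0216]
orientation: [-0.004, 3.14, 0.001]
force: [-0.6, 0.0, 0.6]
opening: 0.0929
t: 5.25
tool_pos: [0.5528, -0.0882, 0.0216]
orientation: [-0.004, 3.14, 0.001]
force: [0.1, -0.4, 0.2]
opening: 0.0396
t 5.25 p [ 0.5528 -0.0882  0.0216] tilt [0.002 0.   ] jaw 90.1 open 0.0396 F [ 0.1 -0.4  0.2] q6 -1.82
```

```bash
python3 -m pendant '[{"delta_pos":[0,0,-0.01],"spin":0},{"delta_pos":[0,0,-0.03],"spin":0},{"delta_pos":[0,0,-0.05],"spin":0},{"delta_pos":[0,0,-0.07],"spin":0},{"delta_pos":[0,0,-0.08],"spin":0},{"delta_pos":[0,0,-0.08],"spin":0},{"delta_pos":[0,0,-0.08],"spin":0}]'; python3 go.py 0.469,-0.320,0.10,76 0.469,-0.32,0.0216,76
python3 - <<'E'
from h import *
for c in("scene",):
    im,K,R,t=cam(c); u,v=proj(np.array([[.5525,-.088,.1]]),K,R,t)[0].astype(int)
    cv2.imwrite("pics/g1.png",cv2.resize(im[v-60:v+60,u-80:u+80],(640,480)))
E
```

```text
t: 5.95
tool_pos: [0.5524, -0.0881, 0.1011]
orientation: [-0.004, 3.14, 0.001]
force: [-0.2, 0.9, -2.3]
opening: 0.0399
t 5.95 p [ 0.5524 -0.0881  0.1011] tilt [0.001 0.001] jaw 90.1 open 0.0399 F [-0.2  0.9 -2.3] q6 -1.82
0.469,-0.320,0.10,76 delta [0.0839, -0.2317, 0.0008] spin 0.247
0.469,-0.32,0.0216,76 delta [0.084, -0.2318, 0.0792] spin 0.247
```

View pics/g1.png

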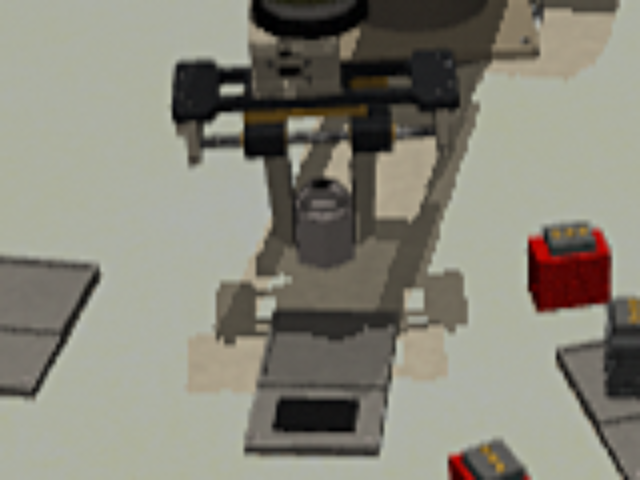

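The gland is held upright between the fingers (about px 325,225 in the crop). Next I'll move it to the spare tray.

```bash
python3 -m pendant '[{"delta_pos":[0.014,-0.039,0],"spin":0.04},{"delta_pos":[0.03,-0.08,0],"spin":0.09},{"delta_pos":[0.045,-0.12,0],"spin":0.14},{"delta_pos":[0.06,-0.16,0],"spin":0.19},{"delta_pos":[0.073,-0.2,0],"spin":0.22},{"delta_pos":[0.084,-0.225,0],"spin":0.247},{"delta_pos":[0.084,-0.2317,0],"spin":0.247},{"delta_pos":[0.084,-0.2317,0],"spin":0.247},{"delta_pos":[0.084,-0.2317,0],"spin":0.247},{"delta_pos":[0.084,-0.2317,0.02],"spin":0.247}]'; python3 go.py 0.469,-0.32,0.0216,76
```

```text
t: 7.0
tool_pos: [0.4708, -0.3199, 0.0826]
orientation: [0.38, 3.114, -0.002]
force: [0.5, -0.1, -2.0]
opening: 0.0401
t 7.0 p [ 0.4708 -0.3199  0.0826] tilt [ 0.004 -0.002] jaw 76.1 open 0.0401 F [ 0.5 -0.1 -2. ] q6 -2.02
0.469,-0.32,0.0216,76 delta [0.0021, -0.0005, 0.061] spin 0.001
```

```bash
python3 -m pendant '[{"delta_pos":[0.002,0,0.015],"spin":0},{"delta_pos":[0.002,0,0.03],"spin":0},{"delta_pos":[0.002,0,0.042],"spin":0},{"delta_pos":[0.002,0,0.05],"spin":0},{"delta_pos":[0.002,0,0.055],"spin":0},{"delta_pos":[0.002,0,0.058],"spin":0},{"delta_pos":[0.002,0,0.06],"spin":0},{"delta_pos":[0.002,0,0.061],"spin":0},{"delta_pos":[0.002,0,0.061],"spin":0}]'; python3 go.py
```

```text
t: 7.9
tool_pos: [0.4694, -0.3198, 0.0219]
orientation: [0.38, 3.114, -0.003]
force: [-0.0, 0.1, -1.1]
opening: 0.0397
t 7.9 p [ 0.4694 -0.3198  0.0219] tilt [ 0.005 -0.002] jaw 76.1 open 0.0397 F [-0.   0.1 -1.1] q6 -2.02
```

```bash
python3 -m pendant '[{"delta_pos":[0,0,0.0005],"spin":0},{"delta_pos":[0,0,0.0005],"spin":0},{"delta_pos":[0,0,0.0005],"spin":0},{"delta_pos":[0,0,0.0005],"spin":0},{"delta_pos":[0,0,0.0005],"spin":0},{"delta_pos":[0,0,0.0005],"spin":0}]' -1
python3 -m pendant '[{"delta_pos":[0,0,-0.02],"spin":0},{"delta_pos":[0,0,-0.06],"spin":0},{"delta_pos":[0,0,-0.1],"spin":0},{"delta_pos":[0,0,-0.12],"spin":0},{"delta_pos":[0,0,-0.12],"spin":0}]'; python3 go.py 0.608,0.1228,0.13,83
```

```text
t: 8.5
tool_pos: [0.4694, -0.3198, 0.0215]
orientation: [0.38, 3.113, -0.003]
force: [0.4, -0.8, 0.3]
opening: 0.083
t: 9.0
tool_pos: [0.471, -0.3213, 0.146]
orientation: [0.379, 3.107, -0.009]
force: [-0.5, 0.2, -0.0]
opening: 0.093
t 9.0 p [ 0.471  -0.3213  0.146 ] tilt [ 0.01  -0.007] jaw 76.1 open 0.093 F [-0.5  0.2 -0. ] q6 -2.02
0.608,0.1228,0.13,83 delta [-0.026, 0.4641, 0.0143] spin -0.121
```

```bash
python3 -m pendant '[{"delta_pos":[-0.026,0.464,0.0143],"spin":-0.121},{"delta_pos":[-0.026,0.464,0.0143],"spin":-0.121},{"delta_pos":[-0.026,0.464,0.0143],"spin":-0.121},{"delta_pos":[-0.026,0.464,0.0143],"spin":-0.121},{"delta_pos":[-0.026,0.464,0.0143],"spin":-0.121},{"delta_pos":[-0.026,0.464,0.0143],"spin":-0.121},{"delta_pos":[-0.026,0.464,0.0143],"spin":-0.121},{"delta_pos":[-0.026,0.464,0.0143],"spin":-0.121},{"delta_pos":[-0.026,0.464,0.0143],"spin":-0.121},{"delta_pos":[-0.026,0.464,0.0143],"spin":-0.121}]'; python3 go.py 0.608,0.1228,0.13,83
python3 - <<'E'
from h import *
im,K,R,t=cam("scene"); u,v=proj(np.array([[.469,-.32,.04]]),K,R,t)[0].astype(int)
cv2.imwrite("pics/g2.png",cv2.resize(im[v-45:v+45,u-60:u+60],(640,480)))
V={"scene":(im,K,R,t),"top":cam("top")}
print(fit("gland_center",.469,-.32,views=V), fit("gland_center",.469,-.32,cams=("top",),views=V))
E
```

```text
t: 10.0
tool_pos: [0.6075, 0.1274, 0.1278]
orientation: [0.185, 3.127, -0.009]
force: [-0.6, -1.5, -0.9]
opening: 0.0932
t 10.0 p [0.6075 0.1274 0.1278] tilt [ 0.008 -0.006] jaw 83.2 open 0.0932 F [-0.6 -1.5 -0.9] q6 -1.32
0.608,0.1228,0.13,83 delta [-0.0011, -0.0045, -0.0022] spin 0.004
(['scene'], [[0.1384, 0.4608, -0.3196, 2.204], [0.1384, 0.4608, -0.3196, 5.3456], [0.1386, 0.4614, -0.3192, 1.1249]]) ([], [[0.0, 0.469, -0.32, 0.0], [0.0, 0.469, -0.32, 0.5236], [0.0, 0.469, -0.32, 1.0472]])
```

View pics/g2.png

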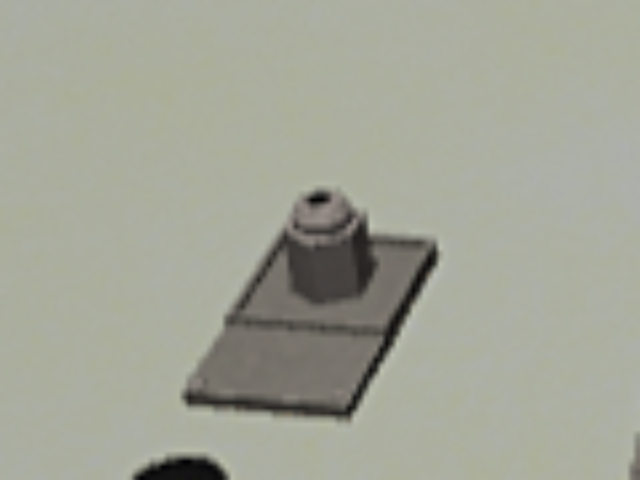

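The gland is parked upright in the well (crop px 328,265). Next is the transformer.

```bash
python3 go.py 0.608,0.1228,0.0215,83
```

```text
t 10.25 p [0.6073 0.1212 0.129 ] tilt [ 0.009 -0.008] jaw 83.0 open 0.0932 F [-0.5  0.3 -0.9] q6 -1.33
0.608,0.1228,0.0215,83 delta [0.0006, 0.0024, 0.1075] spin -0.001
```

```bash
python3 -m pendant '[{"delta_pos":[0,0.0024,0.04],"spin":0},{"delta_pos":[0,0.0024,0.08],"spin":0},{"delta_pos":[0,0.0024,0.1],"spin":0},{"delta_pos":[0,0.0024,0.107],"spin":0},{"delta_pos":[0,0.0024,0.107],"spin":0}]' -1 30
python3 -m pendant '[{"delta_pos":[0,0,0],"spin":0},{"delta_pos":[0,0,0],"spin":0},{"delta_pos":[0,0,0],"spin":0},{"delta_pos":[0,0,0],"spin":0},{"delta_pos":[0,0,0],"spin":0},{"delta_pos":[0,0,0],"spin":0},{"delta_pos":[0,0,0],"spin":0},{"delta_pos":[0,0,0],"spin":0}]' 1 30; python3 go.py
```

```text
t: 10.75
tool_pos: [0.6077, 0.1211, 0.0211]
orientation: [0.195, 3.128, -0.012]
force: [0.3, -0.1, 0.1]
opening: 0.0933
t: 11.55
tool_pos: [0.6077, 0.1214, 0.0211]
orientation: [0.195, 3.128, -0.012]
force: [0.1, 1.1, -0.3]
opening: 0.0357
t 11.55 p [0.6077 0.1214 0.0211] tilt [ 0.007 -0.008] jaw 82.9 open 0.0357 F [ 0.1  1.1 -0.3] q6 -1.32
```

```bash
python3 -m pendant '[{"delta_pos":[0,0,-0.01],"spin":0},{"delta_pos":[0,0,-0.03],"spin":0},{"delta_pos":[0,0,-0.055],"spin":0},{"delta_pos":[0,0,-0.075],"spin":0},{"delta_pos":[0,0,-0.08],"spin":0},{"delta_pos":[0,0,-0.08],"spin":0},{"delta_pos":[0,0,-0.08],"spin":0}]'; python3 go.py 0.5598,-0.0908,0.10,83
```

```text
t: 12.25
tool_pos: [0.6063, 0.1219, 0.0998]
orientation: [0.195, 3.13, -0.012]
force: [0.4, 0.4, -3.0]
opening: 0.0356
t 12.25 p [0.6063 0.1219 0.0998] tilt [ 0.005 -0.008] jaw 82.9 open 0.0356 F [ 0.4  0.4 -3. ] q6 -1.32
0.5598,-0.0908,0.10,83 delta [0.0197, -0.2168, 0.0013] spin -0.002
```

```bash
python3 -m pendant '[{"delta_pos":[0.003,-0.035,0],"spin":0},{"delta_pos":[0.0065,-0.075,0],"spin":0},{"delta_pos":[0.01,-0.115,0],"spin":0},{"delta_pos":[0.014,-0.155,0],"spin":0},{"delta_pos":[0.018,-0.19,0],"spin":0},{"delta_pos":[0.0197,-0.21,0],"spin":0},{"delta_pos":[0.0197,-0.2168,0],"spin":0},{"delta_pos":[0.0197,-0.2168,0],"spin":0},{"delta_pos":[0.0197,-0.2168,0],"spin":0},{"delta_pos":[0.0197,-0.2168,0.02],"spin":0}]'; python3 go.py 0.5598,-0.0908,0.0215,83
```

```text
t: 13.25
tool_pos: [0.5625, -0.0902, 0.0839]
orientation: [0.193, 3.125, -0.013]
force: [1.1, 0.4, -3.1]
opening: 0.036
t 13.25 p [ 0.5625 -0.0902  0.0839] tilt [ 0.01  -0.009] jaw 82.9 open 0.036 F [ 1.1  0.4 -3.1] q6 -1.69
0.5598,-0.0908,0.0215,83 delta [0.0033, -0.0004, 0.0623] spin -0.001
```

```bash
python3 -m pendant '[{"delta_pos":[0.0025,0,0.015],"spin":0},{"delta_pos":[0.0025,0,0.03],"spin":0},{"delta_pos":[0.0025,0,0.042],"spin":0},{"delta_pos":[0.0025,0,0.05],"spin":0},{"delta_pos":[0.0025,0,0.056],"spin":0},{"delta_pos":[0.0025,0,0.06],"spin":0},{"delta_pos":[0.0025,0,0.062],"spin":0},{"delta_pos":[0.0025,0,0.0627],"spin":0},{"delta_pos":[0.0025,0,0.0627],"spin":0}]'; python3 go.py
```

```text
t: 14.15
tool_pos: [0.561, -0.0906, 0.0215]
orientation: [0.193, 3.124, -0.013]
force: [-0.1, -0.2, -3.3]
opening: 0.0357
t 14.15 p [ 0.561  -0.0906  0.0215] tilt [ 0.011 -0.009] jaw 82.9 open 0.0357 F [-0.1 -0.2 -3.3] q6 -1.69
```

Still hanging freely, about 0.4 mm up, so I'll lower it slightly until it touches.

```bash
python3 -m pendant '[{"delta_pos":[0,0,0.0005],"spin":0},{"delta_pos":[0,0,0.001],"spin":0},{"delta_pos":[0,0,0.001],"spin":0}]'
python3 -m pendant '[{"delta_pos":[0,0,0],"spin":0},{"delta_pos":[0,0,0],"spin":0},{"delta_pos":[0,0,0],"spin":0},{"delta_pos":[0,0,0],"spin":0},{"delta_pos":[0,0,0],"spin":0},{"delta_pos":[0,0,0],"spin":0}]' -1
python3 -m pendant '[{"delta_pos":[0,0,-0.02],"spin":0},{"delta_pos":[0,0,-0.06],"spin":0},{"delta_pos":[0,0,-0.1],"spin":0},{"delta_pos":[0,0,-0.12],"spin":0},{"delta_pos":[0,0,-0.12],"spin":0}]'; python3 go.py 0.467,0.3335,0.13,103 0.467,0.3335,0.13,60
```

```text
t: 14.45
tool_pos: [0.5614, -0.0908, 0.0211]
orientation: [0.193, 3.123, -0.014]
force: [-0.9, 0.3, -0.2]
opening: 0.036
t: 15.05
tool_pos: [0.5614, -0.0907, 0.0211]
orientation: [0.193, 3.123, -0.014]
force: [-0.3, 0.3, 0.5]
opening: 0.079
t: 15.55
tool_pos: [0.5627, -0.0902, 0.1457]
orientation: [0.192, 3.116, -0.016]
force: [0.1, -0.5, 0.7]
opening: 0.0927
t 15.55 p [ 0.5627 -0.0902  0.1457] tilt [ 0.019 -0.011] jaw 82.9 open 0.0927 F [ 0.1 -0.5  0.7] q6 -1.69
0.467,0.3335,0.13,103 delta [0.1474, 0.4088, 0.009] spin -0.35
0.467,0.3335,0.13,60 delta [0.1474, 0.4088, 0.009] spin 0.4
```

```bash
python3 -m pendant '[{"delta_pos":[0.1474,0.4088,0.009],"spin":-0.35},{"delta_pos":[0.1474,0.4088,0.009],"spin":-0.35},{"delta_pos":[0.1474,0.4088,0.009],"spin":-0.35},{"delta_pos":[0.1474,0.4088,0.009],"spin":-0.35},{"delta_pos":[0.1474,0.4088,0.009],"spin":-0.35},{"delta_pos":[0.1474,0.4088,0.009],"spin":-0.35},{"delta_pos":[0.1474,0.4088,0.009],"spin":-0.35},{"delta_pos":[0.1474,0.4088,0.009],"spin":-0.35},{"delta_pos":[0.1474,0.4088,0.009],"spin":-0.35},{"delta_pos":[0.1474,0.4088,0.009],"spin":-0.35}]'
python3 - <<'E'
from h import *
V={"scene":cam("scene"),"top":cam("top")}
for l,x,y in[("transformer_center",.56,-.091),("gland_center",.469,-.32),("heat_sink_center",.467,.3335)]:
  print(l,fit(l,x,y,views=V,n=6))
  print([marks(c,l,V[c][2],V[c][3]) for c in V])
im,K,R,t=V["scene"]; u,v=proj(np.array([[.56,-.09,.04]]),K,R,t)[0].astype(int)
cv2.imwrite("pics/g3.png",cv2.resize(im[v-45:v+45,u-60:u+60],(640,480)))
E
python3 go.py 0.467,0.3335,0.0215,103
```

```text
t: 16.55
tool_pos: [0.4645, 0.3368, 0.1279]
orientation: [-0.36, 3.106, -0.021]
force: [0.1, -1.1, -0.3]
opening: 0.0928
transformer_center (['top', 'scene'], [[0.4026, 0.5619, -0.0903, -0.0504], [0.4026, 0.5619, -0.0903, 3.0911], [0.4038, 0.562, -0.0902, -0.0556]])
[[(0.92, array([0.751, 0.012, 0.031])), (0.79, array([0.491, 0.215, 0.033])), (0.68, array([ 0.56 , -0.092,  0.045])), (0.64, array([0.491, 0.091, 0.032])), (0.57, array([0.468, 0.34 , 0.003]))], [(0.92, array([ 0.568, -0.093,  0.041])), (0.76, array([0.489, 0.091, 0.029])), (0.75, array([0.753, 0.015, 0.027])), (0.48, array([ 0.725, -0.357,  0.033]))]]
gland_center (['top', 'scene'], [[0.4611, 0.4659, -0.318, 0.3043], [0.4611, 0.4659, -0.318, 3.4459], [0.4621, 0.466, -0.3182, 1.3386]])
[[(0.68, array([ 0.467, -0.319,  0.04 ]))], [(0.74, array([ 0.471, -0.321,  0.036]))]]
heat_sink_center (['scene'], [[0.2022, 0.4568, 0.3376, 0.4295], [0.2022, 0.4568, 0.3376, 3.5711], [0.2063, 0.4628, 0.3349, 2.3848]])
[[(0.57, array([0.466, 0.335, 0.04 ]))], [(0.5, array([0.468, 0.333, 0.034]))]]
t 17.25 p [0.4671 0.3333 0.1301] tilt [ 0.019 -0.011] jaw 103.0 open 0.0933 F [-0.3  0.3 -0.8] q6 -1.25
0.467,0.3335,0.0215,103 delta [0.0018, 0.0019, 0.1086] spin -0.001
```

View pics/g3.png

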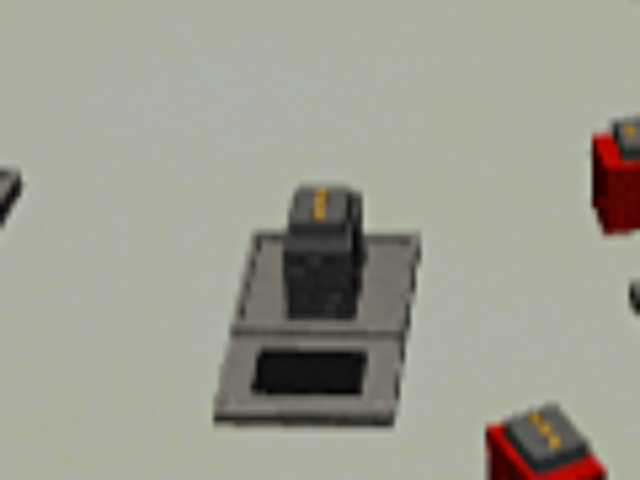

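The transformer stands upright and centred in the rect tray (crop px 322,260). Next is the heat sink.

```bash
python3 -m pendant '[{"delta_pos":[0.0005,0.0005,0.04],"spin":0},{"delta_pos":[0.001,0.001,0.08],"spin":0},{"delta_pos":[0.0018,0.0019,0.1],"spin":0},{"delta_pos":[0.0018,0.0019,0.108],"spin":0},{"delta_pos":[0.0018,0.0019,0.108],"spin":0}]' -1 25
python3 -m pendant '[{"delta_pos":[0,0,0],"spin":0},{"delta_pos":[0,0,0],"spin":0},{"delta_pos":[0,0,0],"spin":0},{"delta_pos":[0,0,0],"spin":0},{"delta_pos":[0,0,0],"spin":0},{"delta_pos":[0,0,0],"spin":0},{"delta_pos":[0,0,0],"spin":0},{"delta_pos":[0,0,0],"spin":0}]' 1 25; python3 go.py
```

```text
t: 17.75
tool_pos: [0.4663, 0.333, 0.0211]
orientation: [-0.353, 3.106, -0.022]
force: [-0.3, 0.8, -0.7]
opening: 0.0931
t: 18.55
tool_pos: [0.4664, 0.3331, 0.0213]
orientation: [-0.353, 3.106, -0.022]
force: [-1.4, -0.3, 1.6]
opening: 0.0458
t 18.55 p [0.4664 0.3331 0.0213] tilt [ 0.017 -0.012] jaw 103.0 open 0.0458 F [-1.4 -0.3  1.6] q6 -1.24
```

```bash
python3 -m pendant '[{"delta_pos":[0,0,-0.01],"spin":0},{"delta_pos":[0,0,-0.03],"spin":0},{"delta_pos":[0,0,-0.055],"spin":0},{"delta_pos":[0,0,-0.075],"spin":0},{"delta_pos":[0,0,-0.08],"spin":0},{"delta_pos":[0,0,-0.08],"spin":0},{"delta_pos":[0,0,-0.08],"spin":0}]'; python3 go.py 0.6100,0.1283,0.10,103
```

```text
t: 19.25
tool_pos: [0.4643, 0.3336, 0.1001]
orientation: [-0.353, 3.107, -0.023]
force: [-0.0, -0.6, -2.5]
opening: 0.0456
t 19.25 p [0.4643 0.3336 0.1001] tilt [ 0.016 -0.013] jaw 103.0 open 0.0456 F [-0.  -0.6 -2.5] q6 -1.25
0.6100,0.1283,0.10,103 delta [-0.0958, -0.2328, 0.0051] spin -0.001
```

```bash
python3 -m pendant '[{"delta_pos":[-0.014,-0.034,0],"spin":0},{"delta_pos":[-0.03,-0.073,0],"spin":0},{"delta_pos":[-0.046,-0.112,0],"spin":0},{"delta_pos":[-0.062,-0.15,0],"spin":0},{"delta_pos":[-0.077,-0.188,0.002],"spin":0},{"delta_pos":[-0.089,-0.218,0.005],"spin":0},{"delta_pos":[-0.0958,-0.2328,0.005],"spin":0},{"delta_pos":[-0.0958,-0.2328,0.005],"spin":0},{"delta_pos":[-0.0958,-0.2328,0.01],"spin":0},{"delta_pos":[-0.0958,-0.2328,0.02],"spin":0}]'; python3 go.py 0.61,0.1283,0.0215,103
```

```text
t: 20.25
tool_pos: [0.61, 0.1295, 0.085]
orientation: [-0.355, 3.106, -0.023]
force: [0.1, 0.5, -1.6]
opening: 0.0455
t 20.25 p [0.61   0.1295 0.085 ] tilt [ 0.017 -0.013] jaw 103.0 open 0.0455 F [ 0.1  0.5 -1.6] q6 -1.66
0.61,0.1283,0.0215,103 delta [0.0011, -0.0002, 0.0635] spin 0.001
```

```bash
python3 -m pendant '[{"delta_pos":[0.001,0,0.015],"spin":0},{"delta_pos":[0.001,0,0.03],"spin":0},{"delta_pos":[0.001,0,0.042],"spin":0},{"delta_pos":[0.001,0,0.05],"spin":0},{"delta_pos":[0.001,0,0.056],"spin":0},{"delta_pos":[0.001,0,0.06],"spin":0},{"delta_pos":[0.001,0,0.062],"spin":0},{"delta_pos":[0.001,0,0.0635],"spin":0},{"delta_pos":[0.001,0,0.064],"spin":0}]'; python3 go.py
```

```text
t: 21.15
tool_pos: [0.6104, 0.1284, 0.0214]
orientation: [-0.355, 3.105, -0.023]
force: [-1.2, 0.3, -2.1]
opening: 0.0459
t 21.15 p [0.6104 0.1284 0.0214] tilt [ 0.017 -0.013] jaw 103.0 open 0.0459 F [-1.2  0.3 -2.1] q6 -1.66
```

```bash
python3 -m pendant '[{"delta_pos":[0,0,0.0005],"spin":0},{"delta_pos":[0,0,0.001],"spin":0},{"delta_pos":[0,0,0.001],"spin":0}]'
python3 -m pendant '[{"delta_pos":[0,0,0],"spin":0},{"delta_pos":[0,0,0],"spin":0},{"delta_pos":[0,0,0],"spin":0},{"delta_pos":[0,0,0],"spin":0},{"delta_pos":[0,0,0],"spin":0},{"delta_pos":[0,0,0],"spin":0}]' -1
python3 -m pendant '[{"delta_pos":[0,0,-0.02],"spin":0},{"delta_pos":[0,0,-0.06],"spin":0},{"delta_pos":[0,0,-0.1],"spin":0},{"delta_pos":[0,0,-0.12],"spin":0},{"delta_pos":[0,0,-0.12],"spin":0},{"delta_pos":[0,0,-0.12],"spin":0}]'; python3 go.py 0.4694,-0.3198,0.13,76
```

```text
t: 21.45
tool_pos: [0.6108, 0.1284, 0.0212]
orientation: [-0.355, 3.105, -0.023]
force: [-2.7, -1.7, 4.4]
opening: 0.0455
t: 22.05
tool_pos: [0.6108, 0.1284, 0.0212]
orientation: [-0.355, 3.105, -0.023]
force: [0.2, -0.1, 0.1]
opening: 0.0888
t: 22.65
tool_pos: [0.6087, 0.13, 0.141]
orientation: [-0.355, 3.104, -0.022]
force: [-0.2, -0.4, -0.7]
opening: 0.0929
t 22.65 p [0.6087 0.13   0.141 ] tilt [ 0.019 -0.012] jaw 103.0 open 0.0929 F [-0.2 -0.4 -0.7] q6 -1.66
0.4694,-0.3198,0.13,76 delta [0.2373, -0.4066, 0.0139] spin 0.472
```

```bash
python3 -m pendant '[{"delta_pos":[0.2373,-0.4066,0.0139],"spin":0.472},{"delta_pos":[0.2373,-0.4066,0.0139],"spin":0.472},{"delta_pos":[0.2373,-0.4066,0.0139],"spin":0.472},{"delta_pos":[0.2373,-0.4066,0.0139],"spin":0.472},{"delta_pos":[0.2373,-0.4066,0.0139],"spin":0.472},{"delta_pos":[0.2373,-0.4066,0.0139],"spin":0.472},{"delta_pos":[0.2373,-0.4066,0.0139],"spin":0.472},{"delta_pos":[0.2373,-0.4066,0.0139],"spin":0.472},{"delta_pos":[0.2373,-0.4066,0.0139],"spin":0.472},{"delta_pos":[0.2373,-0.4066,0.0139],"spin":0.472}]'
python3 - <<'E'
from h import *
V={"scene":cam("scene"),"top":cam("top")}
l="heat_sink_center";print(fit(l,.61,.128,views=V,n=2),[marks(c,l,V[c][2],V[c][3]) for c in V])
im,K,R,t=V["scene"]; u,v=proj(np.array([[.61,.128,.04]]),K,R,t)[0].astype(int)
cv2.imwrite("pics/g4.png",cv2.resize(im[v-45:v+45,u-60:u+60],(640,480)))
E
python3 go.py 0.4694,-0.3198,0.0215,76
```

```text
t: 23.65
tool_pos: [0.4664, -0.3227, 0.1273]
orientation: [0.386, 3.101, -0.014]
force: [0.2, 0.3, 0.0]
opening: 0.0932
(['top', 'scene'], [[0.2378, 0.6123, 0.1282, -0.0657], [0.2378, 0.6123, 0.1282, 3.0759]]) [[(0.6, array([0.613, 0.126, 0.037]))], [(0.71, array([0.614, 0.127, 0.036])), (0.35, array([ 0.727, -0.355,  0.033]))]]
t 23.95 p [ 0.4693 -0.3183  0.1287] tilt [ 0.017 -0.011] jaw 76.0 open 0.0928 F [-0.2  0.5 -0.7] q6 -2.02
0.4694,-0.3198,0.0215,76 delta [0.0016, -0.0008, 0.1072] spin 0.001
```

View pics/g4.png

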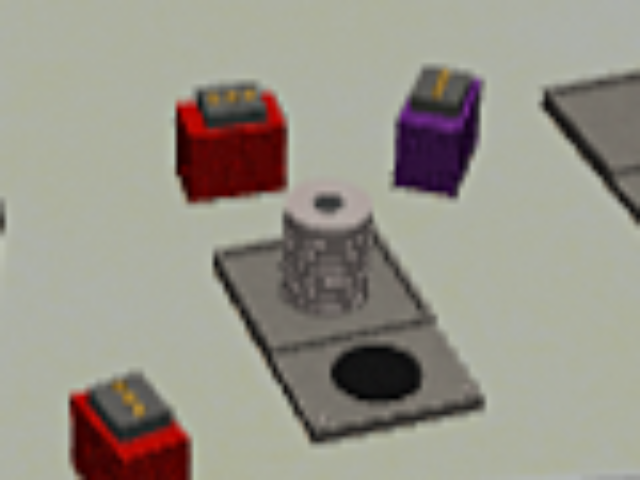

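The heat sink stands upright and centred in the round tray (crop px 325,255). Next I'll pick up the gland again.

```bash
python3 -m pendant '[{"delta_pos":[0.0005,0,0.04],"spin":0},{"delta_pos":[0.001,-0.0005,0.08],"spin":0},{"delta_pos":[0.0016,-0.0008,0.1],"spin":0},{"delta_pos":[0.0016,-0.0008,0.107],"spin":0},{"delta_pos":[0.0016,-0.0008,0.107],"spin":0}]' -1 25
python3 -m pendant '[{"delta_pos":[0,0,0],"spin":0},{"delta_pos":[0,0,0],"spin":0},{"delta_pos":[0,0,0],"spin":0},{"delta_pos":[0,0,0],"spin":0},{"delta_pos":[0,0,0],"spin":0},{"delta_pos":[0,0,0],"spin":0},{"delta_pos":[0,0,0],"spin":0},{"delta_pos":[0,0,0],"spin":0}]' 1 25
python3 -m pendant '[{"delta_pos":[0,0,-0.01],"spin":0},{"delta_pos":[0,0,-0.03],"spin":0},{"delta_pos":[0,0,-0.055],"spin":0},{"delta_pos":[0,0,-0.08],"spin":0},{"delta_pos":[0,0,-0.1],"spin":0},{"delta_pos":[0,0,-0.11],"spin":0},{"delta_pos":[0,0,-0.11],"spin":0},{"delta_pos":[0,0,-0.11],"spin":0}]'; python3 go.py 0.465,0.3375,0.13,103
```

```text
t: 24.45
tool_pos: [0.4692, -0.3182, 0.0207]
orientation: [0.377, 3.102, -0.011]
force: [-0.0, -0.2, 0.8]
opening: 0.0931
t: 25.25
tool_pos: [0.4691, -0.3184, 0.0208]
orientation: [0.377, 3.102, -0.011]
force: [-0.1, -0.6, 0.7]
opening: 0.0397
t: 26.05
tool_pos: [0.4671, -0.317, 0.13]
orientation: [0.377, 3.103, -0.011]
force: [-0.1, -0.4, -1.9]
opening: 0.0397
t 26.05 p [ 0.4671 -0.317   0.13  ] tilt [ 0.015 -0.009] jaw 76.1 open 0.0397 F [-0.1 -0.4 -1.9] q6 -2.02
0.465,0.3375,0.13,103 delta [0.1589, 0.6349, -0.0057] spin -0.469
```

```bash
python3 -m pendant '[{"delta_pos":[0.004,0.016,0],"spin":-0.02},{"delta_pos":[0.012,0.048,0],"spin":-0.05},{"delta_pos":[0.022,0.088,0],"spin":-0.09},{"delta_pos":[0.032,0.128,0],"spin":-0.13},{"delta_pos":[0.042,0.168,-0.001],"spin":-0.17},{"delta_pos":[0.052,0.208,-0.002],"spin":-0.21},{"delta_pos":[0.062,0.248,-0.003],"spin":-0.25},{"delta_pos":[0.072,0.288,-0.003],"spin":-0.28},{"delta_pos":[0.08,0.32,-0.003],"spin":-0.28},{"delta_pos":[0.08,0.32,-0.003],"spin":-0.28}]'; python3 go.py 0.465,0.3375,0.13,103
```

```text
t: 27.05
tool_pos: [0.4643, 0.0171, 0.1286]
orientation: [-0.067, 3.129, -0.011]
force: [0.6, 0.3, -1.8]
opening: 0.0401
t 27.05 p [0.4643 0.0171 0.1286] tilt [ 0.012 -0.007] jaw 92.5 open 0.0401 F [ 0.6  0.3 -1.8] q6 -1.68
0.465,0.3375,0.13,103 delta [-0.0144, 0.3201, -0.0036] spin -0.184
```

```bash
python3 -m pendant '[{"delta_pos":[-0.001,0.02,0],"spin":-0.02},{"delta_pos":[-0.0025,0.055,0],"spin":-0.05},{"delta_pos":[-0.0045,0.1,0],"spin":-0.09},{"delta_pos":[-0.0065,0.145,0],"spin":-0.12},{"delta_pos":[-0.0085,0.19,-0.001],"spin":-0.15},{"delta_pos":[-0.0105,0.235,-0.002],"spin":-0.184},{"delta_pos":[-0.0125,0.275,-0.003],"spin":-0.184},{"delta_pos":[-0.0144,0.305,-0.0036],"spin":-0.184},{"delta_pos":[-0.0144,0.32,-0.0036],"spin":-0.184},{"delta_pos":[-0.0144,0.32,-0.0036],"spin":-0.184}]'; python3 go.py 0.465,0.3375,0.0215,103
```

```text
t: 28.05
tool_pos: [0.464, 0.3382, 0.1288]
orientation: [-0.358, 3.112, -0.014]
force: [-0.3, -0.7, -1.5]
opening: 0.0395
t 28.05 p [0.464  0.3382 0.1288] tilt [ 0.01  -0.008] jaw 103.1 open 0.0395 F [-0.3 -0.7 -1.5] q6 -1.25
0.465,0.3375,0.0215,103 delta [0.0001, 0.0001, 0.1073] spin 0.002
```

```bash
python3 -m pendant '[{"delta_pos":[0,0,0.015],"spin":0},{"delta_pos":[0,0,0.04],"spin":0},{"delta_pos":[0,0,0.065],"spin":0},{"delta_pos":[0,0,0.082],"spin":0},{"delta_pos":[0,0,0.094],"spin":0},{"delta_pos":[0,0,0.101],"spin":0},{"delta_pos":[0,0,0.105],"spin":0},{"delta_pos":[0,0,0.107],"spin":0},{"delta_pos":[0,0,0.1075],"spin":0},{"delta_pos":[0,0,0.1075],"spin":0}]'; python3 go.py
```

```text
t: 29.05
tool_pos: [0.4656, 0.3377, 0.0221]
orientation: [-0.358, 3.11, -0.013]
force: [-0.3, -1.2, -2.5]
opening: 0.0399
t 29.05 p [0.4656 0.3377 0.0221] tilt [ 0.011 -0.007] jaw 103.1 open 0.0399 F [-0.3 -1.2 -2.5] q6 -1.25
```

```bash
python3 -m pendant '[{"delta_pos":[0,0,0.0005],"spin":0},{"delta_pos":[0,0,0.001],"spin":0},{"delta_pos":[0,0,0.0015],"spin":0},{"delta_pos":[0,0,0.0017],"spin":0},{"delta_pos":[0,0,0.0017],"spin":0}]'; python3 go.py
```

```text
t: 29.55
tool_pos: [0.4659, 0.3379, 0.0209]
orientation: [-0.358, 3.11, -0.013]
force: [-1.9, -1.1, 4.9]
opening: 0.0399
t 29.55 p [0.4659 0.3379 0.0209] tilt [ 0.012 -0.007] jaw 103.1 open 0.0399 F [-1.9 -1.1  4.9] q6 -1.25
```

Contact. I'll release it, retreat and check.

```bash
python3 -m pendant '[{"delta_pos":[0,0,0],"spin":0},{"delta_pos":[0,0,0],"spin":0},{"delta_pos":[0,0,0],"spin":0},{"delta_pos":[0,0,0],"spin":0},{"delta_pos":[0,0,0],"spin":0},{"delta_pos":[0,0,0],"spin":0},{"delta_pos":[0,0,0],"spin":0}]' -1
python3 -m pendant '[{"delta_pos":[0,0,-0.02],"spin":0},{"delta_pos":[0,0,-0.06],"spin":0},{"delta_pos":[0,0,-0.1],"spin":0},{"delta_pos":[0,0,-0.14],"spin":0},{"delta_pos":[0,0,-0.16],"spin":0},{"delta_pos":[0,0,-0.16],"spin":0}]'
python3 -m pendant '[{"delta_pos":[0.1,0.1,-0.02],"spin":0},{"delta_pos":[0.1,0.1,-0.02],"spin":0},{"delta_pos":[0.1,0.1,-0.02],"spin":0},{"delta_pos":[0.1,0.1,-0.02],"spin":0},{"delta_pos":[0.1,0.1,-0.02],"spin":0},{"delta_pos":[0.1,0.1,-0.02],"spin":0},{"delta_pos":[0.1,0.1,-0.02],"spin":0}]'
python3 go.py
python3 - <<'E'
from h import *
V={"scene":cam("scene"),"top":cam("top")}
for l,x,y in [("gland_center",.465,.3375),("heat_sink_center",.61,.128),("transformer_center",.56,-.091)]:
  print(l,fit(l,x,y,views=V,n=3)[1][0],[[m for m in marks(c,l,V[c][2],V[c][3]) if np.hypot(m[1][0]-x,m[1][1]-y)<.04] for c in V])
for l in ("jar_center","screwdriver"): print(l,[marks(c,l,V[c][2],V[c][3]) for c in V])
cv2.imwrite("pics/f_s.png",cv2.resize(V["scene"][0][150:300,120:440],(800,375),interpolation=cv2.INTER_CUBIC))
cv2.imwrite("pics/f_t.png",cv2.resize(cv2.convertScaleAbs(V["top"][0],alpha=2)[120:310,90:480],(780,380),interpolation=cv2.INTER_CUBIC))
E
```

```text
t: 30.25
tool_pos: [0.4659, 0.3379, 0.0209]
orientation: [-0.358, 3.11, -0.013]
force: [-0.1, -0.9, -1.1]
opening: 0.09
t: 30.85
tool_pos: [0.4661, 0.3404, 0.1856]
orientation: [-0.358, 3.103, -0.008]
force: [1.2, 0.8, -0.5]
opening: 0.0929
t: 31.55
tool_pos: [0.3464, 0.4141, 0.2022]
orientation: [-0.355, 3.104, -0.009]
force: [0.1, 0.2, 0.3]
opening: 0.093
t 31.55 p [0.3464 0.4141 0.2022] tilt [ 0.018 -0.004] jaw 103.1 open 0.093 F [0.1 0.2 0.3] q6 -1.01
gland_center [0.4367, 0.4649, 0.3386, 1.7911] [[(0.68, array([0.464, 0.339, 0.04 ]))], [(0.63, array([0.465, 0.338, 0.036]))]]
heat_sink_center [0.2451, 0.6107, 0.1284, 4.2164] [[(0.85, array([0.614, 0.129, 0.039]))], [(0.74, array([0.611, 0.127, 0.033]))]]
transformer_center [0.3065, 0.5614, -0.0902, 3.071] [[(0.91, array([ 0.559, -0.092,  0.043]))], [(0.94, array([ 0.567, -0.092,  0.04 ]))]]
jar_center [[(0.97, array([ 0.721, -0.361,  0.033]))], [(0.73, array([ 0.727, -0.36 ,  0.032])), (0.32, array([ 0.559, -0.093,  0.001]))]]
screwdriver [[(0.88, array([0.684, 0.368, 0.003])), (0.33, array([ 0.72 , -0.358,  0.034]))], [(0.76, array([0.682, 0.369, 0.   ]))]]
```

View pics/f_s.png

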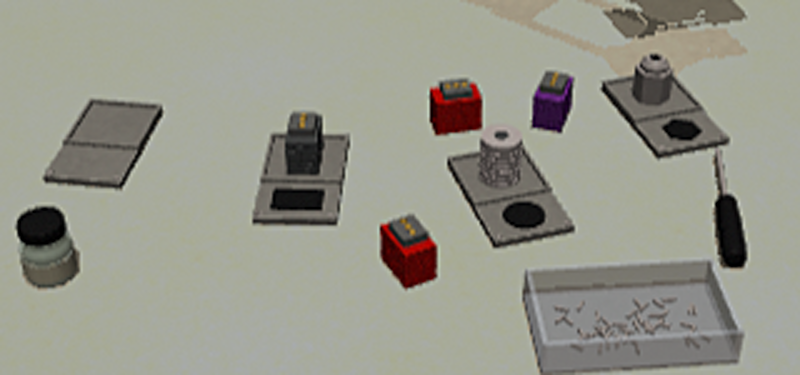

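View pics/f_t.png

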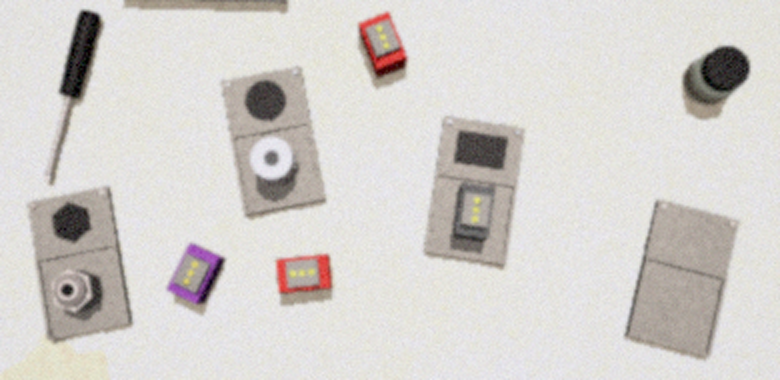

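Both views show all three parts upright in the wells with their own outlines: gland at top-view px (73,292), heat sink at (271,160) and transformer at (474,210). The jar and screwdriver haven't moved, and the gripper is clear.

```bash
python3 -c "
from plant import robot
print(robot.close_job())"
```

```text
the job is handed in; nothing more can be done
None
```

The heat sink, cable gland and transformer each stand upright in the tray with their own outline, and I handed the job in after about 32 s. The hand-in reports no verdict.

- **What I did:** I parked the gland in the spare tray, then moved the transformer to `tray_rect`, the heat sink to `tray_round` and the gland to `tray_hex`. Each part was lowered until the force reading showed contact, except the gland in the spare tray. There I released on height, within about 0.5 mm of its pick-up level.
- **Part positions:** In the last pictures, silhouette fits put all three parts within about 3 mm of their well centres; the limit is 15 mm. The network marks were within about 4 mm, except one scene mark for the transformer, which was about 8 mm off and disagreed with the fit.
- **Bystanders:** The jar and screwdriver were unmoved within the measurement noise of a few millimetres.
- **Fit quality:** The final fit for the gland was loose (about 20% outline mismatch per view), but the marks and pictures agree with it.
- **Tool tilt:** The tool picked up a slight tilt of up to about 0.02 rad over the run. The parts looked flush on the well floors.

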